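# Fetch the tin from behind the seasonings

### The job

The red tin stands at the back of the wooden spice tray, boxed in by the red-capped spice jar, the salt shaker and the small dropper bottle. First clear all three out onto the blue mat, standing up, without shifting the tin; then stand the tin in the middle of the round cork trivet; and only then put the three back upright in the tray, each on the very spot it came from. Leave the espresso cup, the garlic and the pepper mill where they stand.

Things in the scene. Friction and masses are not known exactly. Their poses are not given: they have to be found in the camera images.
- tin_mid (a point): Red printed food tin with a pale metal top, upright cylinder 57 mm in diameter, 72 mm high, about 180 g. The point is its centre, 36 mm above its underside. It starts on the back felt spot of the tray.
- red_jar_mid (a point): Round glass spice jar with a red cap and a green label, 45 mm in diameter, 106 mm high, about 110 g; the cap is its top 20 mm. The point is its centre, 53 mm above its underside; as it is tall, grip it higher, about 70 mm up, so that the gripper's body clears the cap.
- salt_mid (a point): Round clear salt shaker with a domed grey top, 44 mm in diameter up to 74 mm, 34 mm above that, 90 mm high, about 100 g. The point is its centre, 45 mm above its underside.
- dropper_mid (a point): Small round brown bottle with a black rubber dropper top, 33 mm in diameter up to 70 mm, narrow neck and 12 mm dropper above that, 102 mm high in all, about 70 g. The point is its centre, 51 mm above its underside; grip it there or a few mm higher, on the 33 mm body, so that the gripper's body clears the dropper.
- spice_tray: Fixed pale wooden tray; origin on the worktop, x axis to its back, y to its left, yaw within 0.35 rad. Floor 10 mm up, x -113 to +57, y -110 to +110 mm; edges 16 mm high, back rail 30 mm. Grey felt spots flush with the floor, x, y in mm: back (5, 0) the tin's; front (-75, 0), left (-12, 70), right (-12, -70) hold jar, shaker and dropper, each time in a different order.
- blue_mat: Fixed flat blue mat, 250 mm along its x, 110 mm along its y, 4 mm thick; origin at the centre of its underside. Long side runs away from the robot, a little askew. Lies to the left or to the right of the tray.
- trivet: Fixed round cork trivet, 110 mm in diameter, 8 mm thick, with a small dark dot at its centre; origin at the centre of its underside. Lies on the other side of the tray from the mat.
- cup_mid (a point): Bystander: white espresso cup with coloured stripes and a handle, 60x83 mm, 49 mm high, standing beyond the far end of the mat. The point is the centre of the cup's bowl, half-way up.
- garlic_mid (a point): Bystander: garlic bulb, 56 mm across and high, beyond the trivet. The point is its centre, 28 mm up.
- mill_mid (a point): Bystander: dark wooden pepper mill, 58 mm in diameter, 170 mm high, standing behind the tray. The point is its centre, 85 mm up.

How it is judged (in metres and radians):
On the way, in this order (a step that is already met when the one before it is completed fails the run):
1. the spice jar, salt shaker and dropper bottle all stand released on the blue mat, the tin still in its place (x of red_jar_mid in the frame of blue_mat between -0.12 and 0.12 m and y of red_jar_mid in the frame of blue_mat between -0.055 and 0.055 m and height (world z) of red_jar_mid below 0.067 m and angle between each of red_jar_mid, salt_mid, dropper_mid's own z axis and vertical below 0.15 rad and linear speed of each of red_jar, salt, dropper below 0.03 m/s and contact force between the fingers and red_jar below 0.3 N and x of salt_mid in the frame of blue_mat between -0.12 and 0.12 m and y of salt_mid in the frame of blue_mat between -0.055 and 0.055 m and height (world z) of salt_mid below 0.059 m and contact force between the fingers and salt below 0.3 N and x of dropper_mid in the frame of blue_mat between -0.12 and 0.12 m and y of dropper_mid in the frame of blue_mat between -0.055 and 0.055 m and height (world z) of dropper_mid below 0.065 m and contact force between the fingers and dropper below 0.3 N and distance of tin_mid from where it was at the start of the episode below 0.015 m), for 0.2 s.
2. the tin stands released in the middle of the trivet, the other three still on the mat (horizontal distance between tin_mid and trivet below 0.015 m and height (world z) of tin_mid between 0.034 and 0.054 m and angle between each of tin_mid, red_jar_mid, salt_mid, dropper_mid's own z axis and vertical below 0.15 rad and linear speed of each of tin, red_jar, salt, dropper below 0.03 m/s and contact force between the fingers and tin below 0.3 N and x of red_jar_mid in the frame of blue_mat between -0.12 and 0.12 m and y of red_jar_mid in the frame of blue_mat between -0.055 and 0.055 m and height (world z) of red_jar_mid below 0.067 m and contact force between the fingers and red_jar below 0.3 N and x of salt_mid in the frame of blue_mat between -0.12 and 0.12 m and y of salt_mid in the frame of blue_mat between -0.055 and 0.055 m and height (world z) of salt_mid below 0.059 m and contact force between the fingers and salt below 0.3 N and x of dropper_mid in the frame of blue_mat between -0.12 and 0.12 m and y of dropper_mid in the frame of blue_mat between -0.055 and 0.055 m and height (world z) of dropper_mid below 0.065 m and contact force between the fingers and dropper below 0.3 N), for 0.2 s.
At the end, for the whole second after the job is handed in: The tin stands upright and at rest on the trivet within 15 mm of its centre; the spice jar, salt shaker and dropper bottle stand upright and at rest in the tray, each within 15 mm of where it stood at the start; all are released (horizontal distance between tin_mid and trivet below 0.015 m and height (world z) of tin_mid between 0.034 and 0.054 m and angle between each of tin_mid, red_jar_mid, salt_mid, dropper_mid's own z axis and vertical below 0.15 rad and linear speed of each of tin, red_jar, salt, dropper below 0.03 m/s and contact force between the fingers and tin below 0.3 N and distance of each of red_jar_mid, salt_mid, dropper_mid from where it was at the start of the episode below 0.015 m and contact force between the fingers and red_jar below 0.3 N and contact force between the fingers and salt below 0.3 N and contact force between the fingers and dropper below 0.3 N); the robot touches nothing.
It fails at once if the espresso cup is shifted by more than 30 mm (distance of cup_mid from where it was at the start of the episode above 0.03 m).
It fails at once if the garlic is shifted by more than 30 mm (distance of garlic_mid from where it was at the start of the episode above 0.03 m).
It fails at once if the pepper mill is shifted by more than 30 mm (distance of mill_mid from where it was at the start of the episode above 0.03 m).
It also fails if it takes over 131 s, if anything falls off the work surface, if the arm or the gripper's body presses on something with over 40 N, if the wrist force passes 120 N, or if a joint passes its speed limit or range.

### The arm

A 6-joint arm with a two-finger parallel gripper is mounted at the origin on a cart in front of the work surface, level with it; the furniture and walls round the work are solid. World frame = base frame: x ahead of the robot, y to its left, z up, the work surface at z = 0. Lengths are in m, angles in degrees, forces in N, time in s.
With the tool pointing down it reaches from about 0.3 to 0.875 m from the base axis. Payload 4.2 kg.
Tool frame: the origin (TCP) lies midway between the tips of the shut fingers; the grasp point (between the pads) lies 19 mm behind it; z points along the fingers, y is the line along which they close (so a half turn about z gives the same grasp; the last joint's range is limited). The gripper opens to 85 mm and grips with 20 to 120 N. Pads are 22 mm wide; open, the fingers measure 114 mm over their backs; the gripper's body (76 mm by 85 mm) begins 54 mm behind the grasp point. The pads swing forward as they close: fully open they stand 13 mm farther back than shut.
Start: joints at [68.125, 18.312, 89.639, -0, 72.044, -1.146], TCP at [0.204, 0.538, 0.21] pointing down, gripper open.
Joint ranges: [-177.97, 177.97], [-48.28, 115.42], [12.27, 149.76], [-77.06, 257.06], [2.81, 150.46], [-146.56, 146.56]. Speed limits (degrees/s): [147.25, 147.25, 180, 180, 180, 180].

### API

Orientations are given as [roll, pitch, yaw] about the fixed x, y, z axes, in that order (R = Rz(yaw) Ry(pitch) Rx(roll)).
In Python, from rig import bot gives the robot as it stands. Calls block until the motion is done:
- bot.move_ptp(position, orientation): joint-space move of the TCP to a pose.
- bot.servo_line(position, orientation=None, v=0.15, until_force=None): straight line of the TCP; orientation=None keeps the orientation; v is the mean speed in m/s. With until_force (N) it stops when the force on the tool has changed by that much, and returns True; else False.
- bot.goto_joints(angles): joint-space move.
- bot.gripper_open() and bot.grab(effort=None): open the fingers fully, or close them until they stop; effort is the grip in N (None keeps the last).
- bot.sleep(seconds).
- bot.ik(position, orientation): joint angles nearest the present ones, or None.
- bot.read_camera(name): name is "scene" or "top"; returns (picture, depth): 420x560x3 uint8, red, green, blue; 420x560 float32, m along the optical axis (not along the pixel's ray), 0 where there is no reading.
- bot.get_calibration(name): a dict with "fx", "fy", "cx", "cy" (pixels), "k1" (the pictures are not rectified: a ray, as slopes to the right and down, at radius r is drawn at 1 + k1 r^2 times it, then the intrinsics apply), "rvec" (rotation vector, rad) and "tvec" (3), from world to camera coordinates, as OpenCV has them. Camera axes: x right, y down, z forward; pixel columns grow to the right and rows downward; lengths in m; the calibration is good to about 2 mm. A picture is of the moment at which its call begins. get_calibration takes no time and is no camera call.
A pose or a line that the arm cannot do raises bot.PlanningError and nothing moves.
- bot.hand_in(): hands the job in; it is judged then, once.
Readings, each from a call of its own:
- bot.read_time(): time.
- bot.read_qpos(): joint angles.
- bot.read_qvel(): joint speeds.
- bot.read_effort(): joint torques, N m.
- bot.read_tcp_pos(): TCP position.
- bot.read_eef_rot(): TCP orientation.
- bot.read_contact_force(): force on the tool from outside, world axes, zero at the start.
- bot.read_ft_torque(): the same for the moment, N m.
- bot.read_width(): opening from 0.0 (shut) to 1.0 (fully open).
- bot.read_finger_force(): force on a finger pad.
Only numpy, scipy, OpenCV 4.12 (cv2) and the standard library are available. Lean on these libraries where they do the work, as an engineer would, in place of code of your own. Each camera call takes 0.05 s, during which the arm holds its last target. There are 200 camera calls.

## Working session

There is one attempt and no reset: what is moved stays moved. The work goes in short steps, each a Python script; the robot and the scene stay as the last script left them, time stands still between calls to the robot, and variables do not carry over. Pictures are saved under pics/ and viewed, at most 14 in all, crops included, and the job is handed in when it is done.

```bash
ls; mkdir -p pics
python3 - <<'E'
from rig import bot
import cv2,numpy as np
for n in ("scene","top"):
    p,d=bot.read_camera(n); cv2.imwrite(f"pics/{n}0.png",p[...,::-1]); np.savez(f"{n}0.npz",p=p,d=d); print(n,bot.get_calibration(n))
print(bot.read_time(),bot.read_eef_rot())
E
```

```text
pics
scene {'fx': 517.5369309463711, 'fy': 517.5369309463711, 'cx': 277.28215366308063, 'cy': 217.61558828829322, 'k1': -0.16362662329939226, 'rvec': array([ 2.2971    , -0.53795308,  0.22435047]), 'tvec': array([-0.53269627,  0.25380427,  1.00276422])}
top {'fx': 546.5351930807855, 'fy': 546.5351930807855, 'cx': 283.62755720572557, 'cy': 208.42722971805821, 'k1': -0.20417817709991226, 'rvec': array([ 2.14888386, -2.19771036,  0.1212586 ]), 'tvec': array([0.01575501, 0.62148531, 1.30208638])}
0.1 [-1.79909504e+02 -2.69063424e-03  1.59268973e+02]
```

View pics/top0.png

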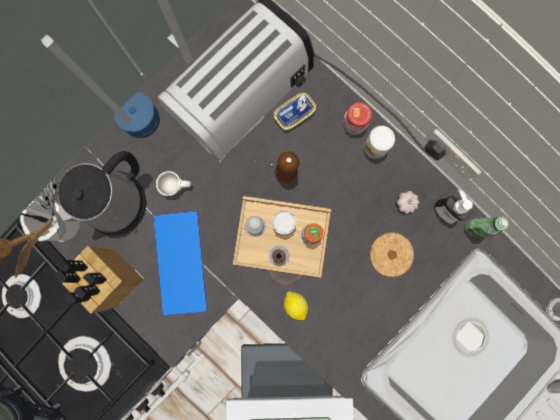

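View pics/scene0.png

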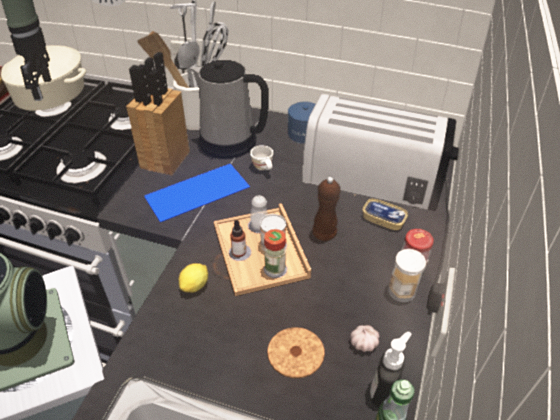

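The top view shows the mat (180,263), the trivet (392,255), and the tray (282,237). In the tray are the salt (255,226), tin (285,222), jar (313,233) and dropper (279,256). The mill is at (288,165), the cup at (168,185) and the garlic at (407,202).

```bash
cat > vis.py <<'E'
import cv2,numpy as np
from rig import bot
def cam(n):
    c=bot.get_calibration(n); R=cv2.Rodrigues(c["rvec"])[0]
    K=np.array([[c["fx"],0,c["cx"]],[0,c["fy"],c["cy"]],[0,0,1]]); return K,np.array([c["k1"],0,0,0.]),R,np.array(c["tvec"])
def rays(n,px):
    K,D,R,t=cam(n); u=cv2.undistortPoints(np.float64(px).reshape(-1,1,2),K,D)[:,0]
    return -R.T@t, np.c_[u,np.ones(len(u))]@R      # scaled so that camera z = 1
def onplane(n,px,z):
    o,d=rays(n,px); return o+d*((z-o[2])/d[:,2])[:,None]
def cloud(n,d):
    h,w=d.shape; g=np.stack(np.meshgrid(np.arange(w),np.arange(h)),-1).reshape(-1,2)
    o,r=rays(n,g); P=o+r*d.reshape(-1,1); P[d.ravel()<=0]=np.nan; return P.reshape(h,w,3)
def project(n,P):
    K,D,R,t=cam(n); return cv2.projectPoints(np.float64(P).reshape(-1,1,3),cv2.Rodrigues(R)[0],t,K,D)[0][:,0]
E
python3 - <<'E'
from vis import *
for n in("top","scene"):
    f=np.load(n+"0.npz");p,d=f["p"],f["d"];P=cloud(n,d);print(n,"cam",rays(n,[[0,0]])[0].round(3))
    hsv=cv2.cvtColor(p,cv2.COLOR_RGB2HSV);H,S,V=[hsv[...,i].astype(int) for i in range(3)]
    mk=(abs(H-107)<9)&(S>200)&(V>120)
    cs=max(cv2.findContours(mk.astype(np.uint8),0,2)[0],key=cv2.contourArea)
    q=onplane(n,cs[:,0],.004)[:,:2];r=cv2.minAreaRect(q.astype(np.float32));print("mat",r, "z",np.nanmedian(P[mk][:,2]))
    wd=((H>8)&(H<22)&(S>70)&(V>110)).astype(np.uint8)
    wd=cv2.morphologyEx(wd,cv2.MORPH_CLOSE,np.ones((5,5)))
    for c in cv2.findContours(wd,0,2)[0]:
        if cv2.contourArea(c)<700: continue
        for z in(.008,.016):
            q=onplane(n,c[:,0],z)[:,:2].astype(np.float32)
            print("wood",z,cv2.boundingRect(c),np.round(cv2.minAreaRect(q)[0],4),np.round(cv2.minAreaRect(q)[1],4),round(cv2.minAreaRect(q)[2],2),"circ",np.round(cv2.minEnclosingCircle(q)[1],4))
    # high things: heights map components
    for z0,z1 in((.075,.09),(.09,.106),(.106,.125),(.03,.06),(.155,.18)):
        m=((P[...,2]>z0)&(P[...,2]<z1)).astype(np.uint8)
        k,l,st,ce=cv2.connectedComponentsWithStats(m)
        for i in range(1,k):
            w=P[l==i];c=np.median(w,0)
            if st[i,4]>25 and .3<c[0]<.95 and abs(c[1])<.4: print("h",z0,z1,"px",ce[i].round(1),"n",st[i,4],"mean",w.mean(0).round(4),"ext",np.ptp(w,0).round(3))
E
```

```text
top cam [0.486 0.016 1.359]
mat ((0.38752004504203796, 0.2990226745605469), (0.0, 0.0), 0.0) z 0.005602641320677337
wood 0.008 (62, 246, 60, 67) [0.4555 0.4966] [0.1305 0.1197] 45.24 circ 0.0836
wood 0.016 (62, 246, 60, 67) [0.4557 0.4937] [0.1297 0.1189] 45.24 circ 0.0831
wood 0.008 (370, 232, 44, 45) [ 0.5042 -0.2648] [0.1092 0.1096] 88.08 circ 0.0565
wood 0.016 (370, 232, 44, 45) [ 0.5041 -0.2631] [0.1085 0.109 ] 88.08 circ 0.0562
wood 0.008 (233, 196, 99, 82) [0.5489 0.0091] [0.224  0.1875] 80.32 circ 0.1388
wood 0.016 (233, 196, 99, 82) [0.5485 0.0091] [0.2226 0.1864] 80.32 circ 0.138
h 0.075 0.09 px [375.5  94.7] n 286 mean [ 0.8909 -0.2281  0.0829] ext [0.243 0.245 0.015]
h 0.075 0.09 px [258.4 112. ] n 204 mean [0.8514 0.0572 0.0831] ext [0.21  0.217 0.015]
h 0.075 0.09 px [354.7  81.9] n 60 mean [ 0.9232 -0.1783  0.0834] ext [0.047 0.048 0.014]
h 0.075 0.09 px [136.8 113.3] n 915 mean [0.8578 0.3551 0.0821] ext [0.1   0.1   0.015]
h 0.075 0.09 px [358.5 114.2] n 383 mean [ 0.8402 -0.1832  0.0867] ext [0.061 0.058 0.014]
h 0.075 0.09 px [126.9 206.7] n 134 mean [0.6288 0.3756
[... 3570 characters left out ...]
xt [0.178 0.185 0.025]
h 0.155 0.18 px [178.5  77.6] n 48 mean [0.9115 0.2356 0.1745] ext [0.044 0.047 0.018]
h 0.155 0.18 px [162.8  94.3] n 31 mean [0.8744 0.2721 0.1706] ext [0.032 0.029 0.022]
h 0.155 0.18 px [130.9 160. ] n 31 mean [0.725  0.3441 0.1662] ext [0.015 0.016 0.024]
h 0.155 0.18 px [287.7 160.8] n 125 mean [ 0.7151 -0.0083  0.1592] ext [0.032 0.033 0.018]
h 0.155 0.18 px [113.9 202.5] n 236 mean [0.6296 0.3818 0.1678] ext [0.119 0.068 0.025]
h 0.155 0.18 px [109.8 278.5] n 196 mean [0.4605 0.3914 0.1673] ext [0.143 0.077 0.025]
scene cam [ 0.24  -0.718  0.884]Traceback (most recent call last):
  File "<stdin>", line 6, in <module>
ValueError: max() iterable argument is empty
```

Run:
```python
from vis import *
from scipy.spatial.transform import Rotation
C={}
for n,s in("top",1),("scene",1):
    f=np.load(n+"0.npz");p,d=f["p"],f["d"];P=cloud(n,d);C[n]=P
    hsv=cv2.cvtColor(p,cv2.COLOR_RGB2HSV);H,S,V=[hsv[...,i].astype(int) for i in range(3)]
    mk=cv2.morphologyEx(((H>98)&(H<122)&(S>170)&(V>80)).astype(np.uint8),2,np.ones((3,3)))
    cs=max(cv2.findContours(mk,0,2)[0],key=cv2.contourArea)
    print(n,"mat",cv2.minAreaRect(onplane(n,cs[:,0],.004)[:,:2].astype(np.float32)),cv2.boundingRect(cs))
    if n=="scene":
        wd=cv2.morphologyEx(((H>8)&(H<22)&(S>70)&(V>110)).astype(np.uint8),3,np.ones((5,5)))
        for c in cv2.findContours(wd,0,2)[0]:
            x,y,w,h=cv2.boundingRect(c)
            if abs(x+w/2-296)<12 and abs(y+h/2-352)<12: print("trivet",cv2.minAreaRect(onplane(n,c[:,0],.008)[:,:2].astype(np.float32)))
    for nm,c,z0,z1,r in(("tin",(.582,.003),.076,.09,.035),("salt",(.575,.072),.09,.106,.03),("jar",(.555,-.064),.108,.125,.03),("drop",(.506,.0175),.085,.118,.012),("mill",(.715,-.008),.1,.19,.04)):
        w=P[(np.hypot(P[...,0]-c[0],P[...,1]-c[1])<r)&(P[...,2]>z0)&(P[...,2]<z1)]
        if len(w)>3: print(nm,len(w),"mean",w.mean(0).round(4),"mid",((w.max(0)+w.min(0))/2).round(4))
    q=P[(P[...,0]>.2)&(P[...,0]<.62)&(P[...,1]>.2)&(P[...,2]>.02)&(P[...,1]<.45)&(P[...,2]<.35)]
    for a in np.arange(.2,.62,.04):
        m=q[(q[:,0]>=a)&(q[:,0]<a+.04)]
        if len(m): print("obst x",a.round(2),"min y",np.percentile(m[:,1],2).round(3),len(m),"zmax",m[:,2].max().round(3))
```

```text
top mat ((0.4946332275867462, 0.26344507932662964), (0.2480182647705078, 0.10853849351406097), 4.77685022354126) (155, 212, 51, 103)
tin 375 mean [0.5847 0.0032 0.0794] mid [0.5847 0.0033 0.0812]
salt 137 mean [0.5835 0.0711 0.0953] mid [0.5842 0.071  0.0967]
jar 287 mean [ 0.5569 -0.0638  0.1154] mid [ 0.5578 -0.0641  0.115 ]
drop 49 mean [0.5061 0.018  0.098 ] mid [0.5054 0.018  0.0991]
mill 398 mean [ 0.7127 -0.008   0.1499] mid [ 0.7155 -0.0083  0.142 ]
obst x 0.2 min y 0.342 90 zmax 0.044
obst x 0.24 min y 0.335 99 zmax 0.045
obst x 0.28 min y 0.372 124 zmax 0.045
obst x 0.32 min y 0.412 119 zmax 0.045
obst x 0.36 min y 0.412 148 zmax 0.202
obst x 0.4 min y 0.375 911 zmax 0.307
obst x 0.44 min y 0.357 1173 zmax 0.305
obst x 0.48 min y 0.382 975 zmax 0.312
obst x 0.52 min y 0.42 153 zmax 0.2
obst x 0.56 min y 0.375 711 zmax 0.237
obst x 0.6 min y 0.364 616 zmax 0.24
scene mat ((0.4937785565853119, 0.2639837861061096), (0.24990631639957428, 0.11148163676261902), 5.010868072509766) (146, 165, 102, 56)
trivet ((0.502866804599762, -0.26460057497024536), (0.1111408919095993, 0.11068397760391235), 63.44925308227539)
tin 349 mean [0.5866 0.0073 0.0793] mid [0.5856 0.0063 0.0808]
salt 110 mean [0.5821 0.0689 0.096 ] mid [0.5836 0.0715 0.0964]
jar 308 mean [ 0.5561 -0.0661  0.1151] mid [ 0.5569 -0.0633  0.114 ]
drop 83 mean [0.505  0.0151 0.0962] mid [0.5053 0.0169 0.0983]
mill 555 mean [ 0.7093 -0.0186  0.1384] mid [ 0.7158 -0.0118  0.1358]
obst x 0.2 min y 0.342 106 zmax 0.042
obst x 0.24 min y 0.334 115 zmax 0.043
obst x 0.28 min y 0.374 133 zmax 0.044
obst x 0.32 min y 0.412 92 zmax 0.042
obst x 0.36 min y 0.412 362 zmax 0.202
obst x 0.4 min y 0.374 1686 zmax 0.306
obst x 0.44 min y 0.357 1510 zmax 0.309
obst x 0.48 min y 0.383 1101 zmax 0.31
obst x 0.52 min y 0.42 217 zmax 0.303
obst x 0.56 min y 0.376 1056 zmax 0.3
obst x 0.6 min y 0.362 721 zmax 0.239
```

```bash
cat > task.py <<'E'
from vis import *
spots=np.array([[5,0],[-12,70],[-12,-70],[-75,0]])/1e3            # tin, salt, jar, dropper
meas=np.array([[.5852,.0045],[.5835,.0710],[.5570,-.0640],[.5055,.0172]])
U,_,Vt=np.linalg.svd((spots-spots.mean(0)).T@(meas-meas.mean(0))); A=Vt.T@U.T
fit=(spots-spots.mean(0))@A.T+meas.mean(0); yaw=np.degrees(np.arctan2(A[1,0],A[0,0]))
obj=dict(zip(("tin","salt","jar","drop"),fit))
my=4.9; M=np.array([[np.cos(np.radians(my)),-np.sin(np.radians(my))],[np.sin(np.radians(my)),np.cos(np.radians(my))]])
mat={k:np.array([.4942,.2637])+M@np.array(v) for k,v in dict(salt=(.076,-.006),drop=(-.003,-.006),jar=(-.082,-.006)).items()}
trivet=np.array([.5035,-.2647]); gh=dict(tin=.037,salt=.046,jar=.072,drop=.056); UP=.21
tyaw=dict(tin=yaw,drop=yaw,salt=yaw+90,jar=yaw+90)
def ori(xy,z,y):
    c=[]
    for a in (y,y+180,y-180):
        a=(a+180)%360-180; q=bot.ik([*xy,z],[180,0,a])
        if q is not None: c.append((abs(q[5]),a))
    return [180,0,min(c)[1]]
def tcpz(n,base): return base+gh[n]-.019
def pick(n,xy,base,y):
    o=ori(xy,UP,y); bot.move_ptp([*xy,UP],o); bot.gripper_open()
    bot.servo_line([*xy,tcpz(n,base)],v=.12); bot.grab(40)
    print("pick",n,"width",np.round(bot.read_width(),3),"F",np.round(bot.read_finger_force(),1),end=" ")
    bot.servo_line([*xy,UP],v=.15)
def place(n,xy,base,y):
    o=ori(xy,UP,y); bot.move_ptp([*xy,UP],o); print("held",np.round(bot.read_width(),3),end=" ")
    bot.servo_line([*xy,tcpz(n,base)+.012],v=.15)
    bot.servo_line([*xy,tcpz(n,base)+.0005],v=.03,until_force=6); bot.sleep(.2); bot.gripper_open(); bot.sleep(.2)
    bot.servo_line([*xy,UP],v=.15); print("placed t",round(float(bot.read_time()),1))
def snap(tag):
    for n in("top","scene"):
        p,d=bot.read_camera(n); cv2.imwrite(f"pics/{n}{tag}.png",p[...,::-1]); np.savez(f"{n}{tag}.npz",p=p,d=d)
E
python3 - <<'E'
from task import *
print("yaw",yaw,"res mm",((fit-meas)*1e3).round(1).tolist(),obj,mat)
for n in obj: print(n,ori(obj[n],UP,tyaw[n]),np.round(bot.ik([*obj[n],UP],ori(obj[n],UP,tyaw[n])),0))
for n in mat: print(n,ori(mat[n],UP,my),np.round(bot.ik([*mat[n],UP],ori(mat[n],UP,my)),0))
print(ori(trivet,UP,yaw))
o=[180,0,159.3]; p=bot.read_tcp_pos(); bot.servo_line([p[0],p[1],.42],v=.2)
bot.move_ptp([*obj["drop"],.42],ori(obj["drop"],.42,yaw))
pick("drop",obj["drop"],.01,yaw); place("drop",mat["drop"],.004,my); snap(1)
E
```

```text
yaw -10.850101143637202 res mm [[0.6, -2.7], [-1.2, 2.8], [-1.1, 0.3], [1.7, -0.3]] {'tin': array([0.58579051, 0.00181015]), 'salt': array([0.58227123, 0.07375885]), 'jar': array([ 0.5559176 , -0.06373837]), 'drop': array([0.50722066, 0.01686937])} {'salt': array([0.57043474, 0.26421361]), 'drop': array([0.49172347, 0.25746568]), 'jar': array([0.41301219, 0.25071774])}
tin [180, 0, np.float64(169.14989885636282)] [ -1.  19.  88.   0.  73. -80.]
salt [180, 0, np.float64(79.14989885636282)] [ 6. 19. 88. -0. 73. 17.]
jar [180, 0, np.float64(79.14989885636282)] [-8. 17. 92. -0. 71.  3.]
drop [180, 0, np.float64(169.14989885636282)] [  1.  12.  98.   0.  70. -79.]
salt [180, 0, -175.10000000000002] [ 24.  23.  82.   0.  75. -71.]
drop [180, 0, -175.10000000000002] [ 26.  17.  92.   0.  71. -68.]
jar [180, 0, -175.10000000000002] [ 30.  10. 101.   0.  69. -65.]
[180, 0, np.float64(-10.850101143637204)]
pick drop width 0.293 F 34.9 held 0.293 placed t 12.8
```

Run:
```python
from task import *
for n in("salt","jar"):
    pick(n,obj[n],.01,tyaw[n]); place(n,mat[n],.004,my)
bot.move_ptp([.38,-.05,.3],ori([.38,-.05],.3,0)); snap(2)
```

```text
pick salt width 0.395 F 39.4 held 0.396 placed t 23.3
pick jar width 0.507 F 40.5 held 0.506 placed t 32.6
```

View pics/top2.png

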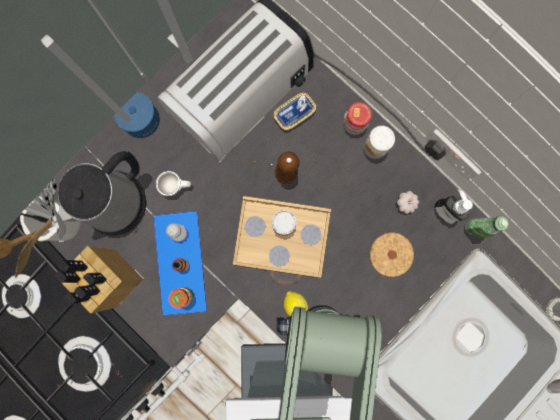

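View pics/scene2.png

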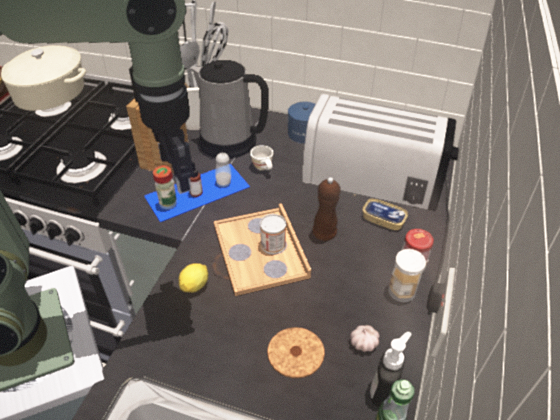

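The top view shows all three standing on the mat: salt (177,232), dropper (180,265) and jar (180,299). The tin is still in place at (285,222). The grey felt spots are now visible at (255,226), (311,235) and (279,256). I'll measure these.

Run:
```python
from task import *
f=np.load("top2.npz");p,d=f["p"],f["d"];P=cloud("top",d)
hsv=cv2.cvtColor(p,cv2.COLOR_RGB2HSV);H,S,V=[hsv[...,i].astype(int) for i in range(3)]
for n,c,z0,z1,r in(("salt",mat["salt"],.08,.1,.03),("drop",mat["drop"],.085,.11,.02),("jar",mat["jar"],.1,.12,.03),("tin",obj["tin"],.076,.09,.035)):
    w=P[(np.hypot(P[...,0]-c[0],P[...,1]-c[1])<r)&(P[...,2]>z0)&(P[...,2]<z1)]
    print(n,len(w),"mean",w.mean(0).round(4),"mid",((w.max(0)+w.min(0))/2).round(4),"cmd",c.round(4))
for n,c in(("salt",(255,226)),("jar",(311,235)),("drop",(279,256))):
    m=np.zeros(S.shape,np.uint8);cv2.circle(m,c,15,1,-1)
    m&=((S<70)&(V>60)).astype(np.uint8)
    k=max(cv2.findContours(m,0,2)[0],key=cv2.contourArea)
    q=onplane("top",k[:,0],.01)[:,:2].astype(np.float32);print("felt",n,np.round(cv2.fitEllipse(q)[0],4),np.round(cv2.fitEllipse(q)[1],4),"fit",obj[n].round(4))
```

```text
salt 163 mean [0.5702 0.2634 0.088 ] mid [0.5712 0.2641 0.0893] cmd [0.5704 0.2642]
drop 30 mean [0.4908 0.2551 0.0995] mid [0.4912 0.2562 0.0965] cmd [0.4917 0.2575]
jar 280 mean [0.4128 0.249  0.1089] mid [0.4131 0.2498 0.1081] cmd [0.413  0.2507]
tin 367 mean [0.5846 0.0029 0.0794] mid [0.5848 0.0033 0.0816] cmd [0.5858 0.0018]
felt salt [0.5817 0.0745] [0.0511 0.0517] fit [0.5823 0.0738]
felt jar [ 0.558  -0.0636] [0.0512 0.0516] fit [ 0.5559 -0.0637]
felt drop [0.5078 0.0164] [0.0511 0.0519] fit [0.5072 0.0169]
```

Everything is within 2 mm of its commanded position, so the tin is next.

Run:
```python
from task import *
pick("tin",obj["tin"],.01,yaw); place("tin",trivet,.008,yaw)
bot.move_ptp([.42,.02,.3],ori([.42,.02],.3,0)); snap(3)
P=cloud("top",np.load("top3.npz")["d"]);c=trivet
w=P[(np.hypot(P[...,0]-c[0],P[...,1]-c[1])<.045)&(P[...,2]>.07)&(P[...,2]<.09)]
print(len(w),"mean",w.mean(0).round(4),"mid",((w.max(0)+w.min(0))/2).round(4),"cmd",c)
```

```text
pick tin width 0.658 F 43.1 held 0.659 placed t 47.1
456 mean [ 0.5054 -0.2663  0.0765] mid [ 0.5051 -0.2659  0.0778] cmd [ 0.5035 -0.2647]
```

View pics/top3.png

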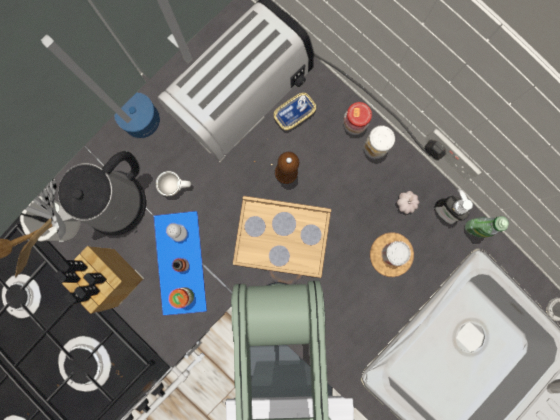

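The tin stands on the trivet at (397,254), about 2 mm off centre, and the three others are still on the mat. I'll return them now.

Run:
```python
from task import *
for n in("salt","jar","drop"):
    pick(n,mat[n],.004,my); place(n,obj[n],.01,tyaw[n])
bot.move_ptp([.42,.22,.35],ori([.42,.22],.35,0)); snap(4)
P=cloud("top",np.load("top4.npz")["d"])
for n,c,z0,z1,r in(("tin",trivet,.07,.09,.045),("salt",obj["salt"],.09,.106,.03),("jar",obj["jar"],.106,.125,.03),("drop",obj["drop"],.085,.118,.02)):
    w=P[(np.hypot(P[...,0]-c[0],P[...,1]-c[1])<r)&(P[...,2]>z0)&(P[...,2]<z1)]
    print(n,len(w),"mean",w.mean(0).round(4),"cmd",c.round(4))
```

```text
pick salt width 0.399 F 39.5 held 0.398 placed t 59.7
pick jar width 0.509 F 40.6 held 0.511 placed t 69.1
pick drop width 0.296 F 34.7 held 0.292 placed t 78.8
tin 456 mean [ 0.5053 -0.2661  0.0766] cmd [ 0.5035 -0.2647]
salt 142 mean [0.5829 0.0711 0.0955] cmd [0.5823 0.0738]
jar 294 mean [ 0.5562 -0.0634  0.1152] cmd [ 0.5559 -0.0637]
drop 51 mean [0.504  0.0159 0.0978] cmd [0.5072 0.0169]
```

View pics/top4.png

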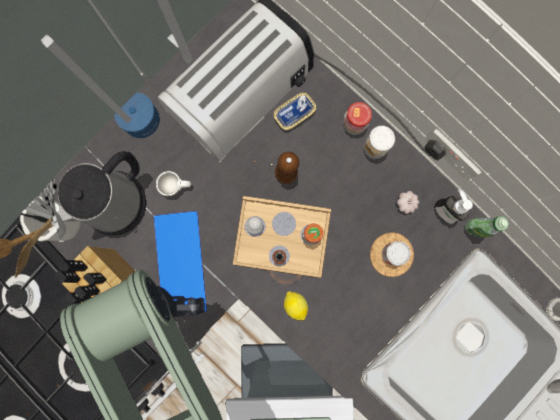

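The salt (255,226), jar (313,233) and dropper (280,257) are back upright, each within about 3 mm of its start. The tin is on the trivet, the bystanders haven't moved, and the arm is clear of everything.

```bash
python3 -c "
from rig import bot
print(bot.hand_in())"
```

```text
the job is handed in; nothing more can be done
None
```

The job is handed in: the tin stands about 2 mm off the trivet's centre, the jar, shaker and dropper are upright in the tray within about 3 mm of where they started, and the last motion ended at about 79 s of the 131 s allowed; the judge's verdict was not shown.

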